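# Make up a seasoning board and a supper board

### The arm

A 6-joint arm with a two-finger parallel gripper is mounted at the origin on a cart in front of the work surface, level with it; the furniture and walls round the work are solid. World frame = base frame: x ahead of the robot, y to its left, z up, the work surface at z = 0. Lengths are in mm, angles in rad, forces in N, time in s.
With the tool pointing down it reaches from about 350 to 975 mm from the base axis. Payload 7.1 kg.
Tool frame: the origin (TCP) lies at the very end of the fingers, on their centre line; the grasp point (between the pads) lies 19 mm behind it; z points along the fingers, y is the line along which they close (so a half turn about z gives the same grasp; the last joint's range is limited). The gripper opens to 88 mm and grips with 3 to 60 N. Pads are 20 mm wide; open, the fingers measure 115 mm over their backs; the gripper's body (75 mm by 178 mm) begins 61 mm behind the grasp point.
Start: joints at [1.245, 0.423, 1.63, -0, 1.089, -0.019], TCP at [188.724, 595.809, 222.675] pointing down, gripper open.
Joint ranges: [-3, 3], [-0.9, 2.11], [0.09, 2.58], [-1.31, 4.45], [0.11, 2.69], [-2.54, 2.54]. Speed limits (rad/s): [2.39, 2.39, 3.01, 3.14, 3.14, 3.14].

### API

Orientations are given as a rotation vector (axis times angle).
In Python, from workcell import ctrl gives the robot as it stands. The module is installed in compiled form; this text tells all that it offers.
- The arm moves only by the shell command python3 -m inch 'ROWS'. ROWS is JSON, a list of rows, each a list of 7 numbers: the shift along the tool's x, y, z scaled (see below), then the turn, a rotation vector about the tool's x, y, z scaled (see below), then the closure, from -1 (fully open) to 1 (shut). In form: [[tx, ty, tz, wx, wy, wz, hand], ...]. A call has 1 to 10 rows; each row is the pose to reach, as a shift and turn from the pose commanded when the call began, along the tool's axes at that moment; what a row does not reach only later rows make up. The controller multiplies each number of a shift by 0.15 m and each number of a turn by pi/4 rad. A row lasts 1/8 s, in which the tool goes at most 62.5 mm and 10.7 degrees, less where a joint would pass 70% of its speed; a pose out of reach is approached as far as the arm can. A call with a number of a shift or a turn outside -1 to 1 is refused whole. A call with a gripper value outside its range is refused whole. The fingers move at their own pace and stop on an object; the grip force is fixed at half the most. Time passes only in rows, so rows that repeat a pose let the fingers close. It gives the time, the measured TCP pose, the force, the opening and the grip force at its end, in the units of the state.
- ctrl.get_obs(): the state, without advancing time (a new reading comes with each control period).
- ctrl.get_image(name): name is "side" or "top"; returns the picture (400x640x3 uint8, red, green, blue); there is no depth.
- ctrl.camera_params(name): a dict with "vfov" (degrees; the focal length in pixels is half the picture's height over the tangent of half this angle, whatever the lens; pixels are square), "cx", "cy" (the principal point, pixels), "distortion" ([k1, k2, p1, p2, k3] as OpenCV has them; the pictures are not rectified), "eye" and "attitude" of the camera in the world. Camera axes: x right, y up, looking along -z (the intrinsics and any distortion apply to the point x, -y, -z); pixel columns grow to the right and rows downward; lengths in mm; the calibration is good to about 2 mm. A picture is of the moment at which its call begins. camera_params takes no time and is no camera call.
- ctrl.close_job(): hands the job in; it is judged then, once.
The state is a dict: "t": time; "qpos": joint angles; "qvel": joint speeds; "joint_torque": joint torques, N m; "ee_pos": TCP position; "orientation": TCP orientation; "ft_force": force on the tool from outside, world axes, zero at the start; "moment": the same for the moment, N m; "width": finger opening in mm; "grasp_force": force on a finger pad.
Only numpy, scipy, OpenCV 4.12 (cv2) and the standard library are available. Lean on these libraries where they do the work, as an engineer would, in place of code of your own. Each camera call takes 0.05 s, during which the arm holds its last target. There are 200 camera calls.

### The job

Make up the two wooden boards from the things standing between them. On the board with three round wells put the salt shaker in the well nearest the robot, the pepper mill in the middle well and the slim spice jar in the far well; on the other board put the honey jar in the round well and the flat fish tin, face up, in the oblong well. Everything should stand level on the floor of its well; leave the drink can and the short food tin where they are.

Things in the scene. Friction and masses are not known exactly. Their poses are not given: they have to be found in the camera images.
- salt_shaker_center (a point): Salt shaker: clear round shaker with a pale domed metal top, 44 mm across, 90 mm high (the top 16 mm narrows to about 34 mm); its base is slightly rounded, so it may lean up to 3 degrees. The point is on its upright axis, half-way up. z axis: its own upward axis.
- pepper_mill_center (a point): Pepper mill: turned dark wood, 58 mm across at its widest, 150 mm high, waisted, with a small knob on top; its round head, 110 to 139 mm above the underside and 50 mm across, is a good grip. The point is on its upright axis, half-way up. z axis: its own upward axis.
- spice_jar_center (a point): Spice jar: slim clear jar with a tall yellow-brown cap, 42 mm across, 106 mm high. The point is on its upright axis, half-way up. z axis: its own upward axis.
- honey_jar_center (a point): Honey jar: squat round glass jar with a wide silver-grey metal lid, 63 mm across, 95 mm high. The point is on its upright axis, half-way up. z axis: its own upward axis.
- fish_tin_center (a point): Fish tin: low flat oblong tin with rounded corners lying face up, 63 mm wide along its own x, 105 mm long along its own y, 26 mm high. The point is its centre, 13 mm above its underside; z is up.
- seasoning_board: Seasoning board: fixed pale wooden board 238 x 92 mm, 14 mm thick, with a row of three round wells, each 7 mm deep with a flat floor lined in dark rubber. Origin: centre of its underside; x: along the row, away from the robot; z: up. Well centres in its frame: near well x = -81 mm (62 mm across), middle well x = 0 (76 mm across), far well x = +81 mm (62 mm across), all at y = 0; well floors 7 mm above the origin.
- supper_board: Supper board: fixed pale wooden board 234 x 98 mm, 14 mm thick, with two wells 7 mm deep with flat floors lined in dark rubber: a round one (82 mm across) and an oblong one (122 mm along the board, 80 mm across it). Origin: centre of its underside; x: along the board, away from the robot; z: up. Well centres in its frame: round x = -67 mm, oblong x = +44 mm, both at y = 0; floors 7 mm above the origin.
- drink_can_center (a point): Drink can: pale printed can, straight-sided, 66 mm across, 115 mm high, standing among the stock. Not part of either kit; stays where it is. The point is on its upright axis, half-way up. z axis: its own upward axis.
- food_tin_center (a point): Food tin: short ribbed tin with a bare metal top, 58 mm across, 72 mm high, standing behind the stock. Not part of either kit; stays where it is. The point is on its upright axis, half-way up. z axis: its own upward axis.

How it is judged (in metres and radians):
At the end, for the whole second after the job is handed in: Each of the five things stands upright (within 7 degrees) and at rest on the floor of its own well (centre within 15 mm of the well's centre along and across the board, height within 4 mm of seated), let go; the drink can and the food tin are within 30 mm of where they started (x of salt_shaker_center in the frame of seasoning_board between -0.096 and -0.066 m and y of salt_shaker_center in the frame of seasoning_board between -0.015 and 0.015 m and z of salt_shaker_center in the frame of seasoning_board between 0.048 and 0.056 m and angle between each of salt_shaker_center, pepper_mill_center, spice_jar_center, honey_jar_center, fish_tin_center's own z axis and vertical below 0.12 rad and linear speed of each of salt_shaker, pepper_mill, spice_jar, honey_jar, fish_tin below 0.02 m/s and angular speed of each of salt_shaker, pepper_mill, spice_jar, honey_jar, fish_tin below 0.2 rad/s and x of pepper_mill_center in the frame of seasoning_board between -0.015 and 0.015 m and y of pepper_mill_center in the frame of seasoning_board between -0.015 and 0.015 m and z of pepper_mill_center in the frame of seasoning_board between 0.078 and 0.086 m and x of spice_jar_center in the frame of seasoning_board between 0.066 and 0.096 m and y of spice_jar_center in the frame of seasoning_board between -0.015 and 0.015 m and z of spice_jar_center in the frame of seasoning_board between 0.056 and 0.064 m and x of honey_jar_center in the frame of supper_board between -0.082 and -0.052 m and y of honey_jar_center in the frame of supper_board between -0.015 and 0.015 m and z of honey_jar_center in the frame of supper_board between 0.0505 and 0.0585 m and x of fish_tin_center in the frame of supper_board between 0.029 and 0.059 m and y of fish_tin_center in the frame of supper_board between -0.015 and 0.015 m and z of fish_tin_center in the frame of supper_board between 0.016 and 0.024 m and distance of each of drink_can_center, food_tin_center from where it was at the start of the episode below 0.03 m); the robot touches nothing.
It fails at once if the drink can or the food tin is pushed over or shoved away (more than 40 mm) (distance of any of drink_can_center, food_tin_center from where it was at the start of the episode above 0.04 m).
It also fails if it takes over 123 s, if anything falls off the work surface, if the arm or the gripper's body presses on something with over 40 N, if the wrist force passes 120 N, or if a joint passes its speed limit or range.

## Working session

There is one attempt and no reset: what is moved stays moved. The work goes in short steps, Python scripts to look and compute and a shell command to move; the robot and the scene stay as the last step left them, time stands still between calls to the robot, and variables do not carry over. Pictures are saved under pics/ and viewed, at most 14 in all, crops included, and the job is handed in when it is done.

```bash
mkdir -p pics; python3 - <<'E'
from workcell import ctrl
import cv2
for n in("top","side"):
    cv2.imwrite(f"pics/{n}0.png",ctrl.get_image(n)[:,:,::-1]); print(ctrl.camera_params(n))
print(ctrl.get_obs())
E
```

```text
{'vfov': 54.63778199509937, 'cx': 315.7789684372708, 'cy': 200.1244642756652, 'distortion': array([0.00956147, 0.        , 0.        , 0.        , 0.        ]), 'eye': array([509.8774608 , -18.10332094, 958.3204553 ]), 'attitude': array([ 0.10494677, -0.13353785, -1.58492932])}
{'vfov': 46.10521788074733, 'cx': 320.78377310846776, 'cy': 202.31719017377185, 'distortion': array([-0.11913677,  0.        ,  0.        ,  0.        ,  0.        ]), 'eye': array([464.46975731, 880.25956715, 414.80417961]), 'attitude': array([ 0.18041808, -1.70220165, -2.40890804])}
{'t': 0.1, 'qpos': array([ 1.24500486e+00,  4.23784799e-01,  1.63060902e+00, -3.71244810e-05,
        1.08861790e+00, -1.89746455e-02]), 'qvel': array([-4.76058275e-04, -1.09180551e-03, -2.47641188e-03, -1.83335778e-03,
        7.51285212e-05,  3.75577357e-04]), 'joint_torque': array([-5.84100671e-04, -5.45610952e+01, -2.74324554e+01,  6.45152503e-02,
        1.88100629e-02,  2.47997821e-05]), 'ee_pos': array([188.57240945, 595.33727456, 221.96850508]), 'orientation': array([-4.79999464e-01, -3.10449258e+00,  2.20474586e-03]), 'ft_force': array([ 0.47402954, -0.62799371, -0.31386558]), 'moment': array([-0.05085125,  0.00198392,  0.06122741]), 'grasp_force': 0.0, 'width': 87.79210904911824}
```

View pics/top0.png

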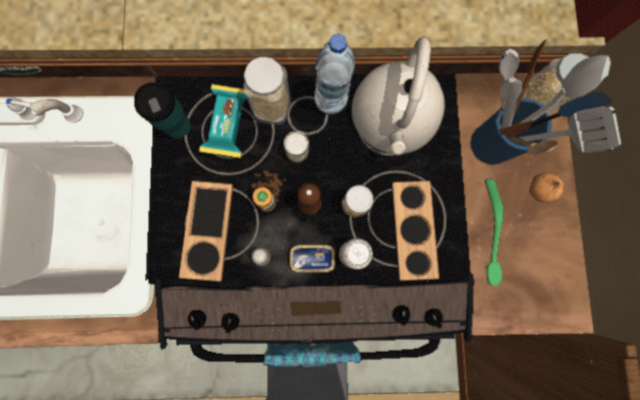

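View pics/side0.png

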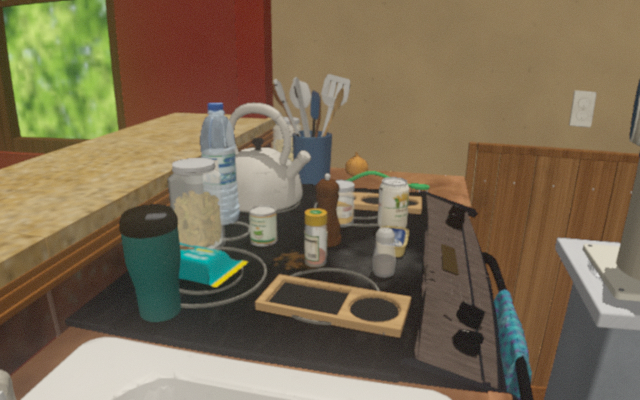

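The top view has the supper board at left (about 206,230), the seasoning board at right (about 415,230), and the stock between them. I'll enlarge to tell the cylinders apart.

```bash
python3 - <<'E'
import cv2
a=cv2.imread("pics/top0.png")[125:290,175:445]
cv2.imwrite("pics/topc.png",cv2.resize(a,(0,0),fx=2.9,fy=2.9,interpolation=cv2.INTER_CUBIC))
a=cv2.imread("pics/side0.png")[165:340,235:435]
cv2.imwrite("pics/sidec.png",cv2.resize(a,(0,0),fx=3.4,fy=3.4,interpolation=cv2.INTER_CUBIC))
E
```

```text
(no output)
```

View pics/topc.png

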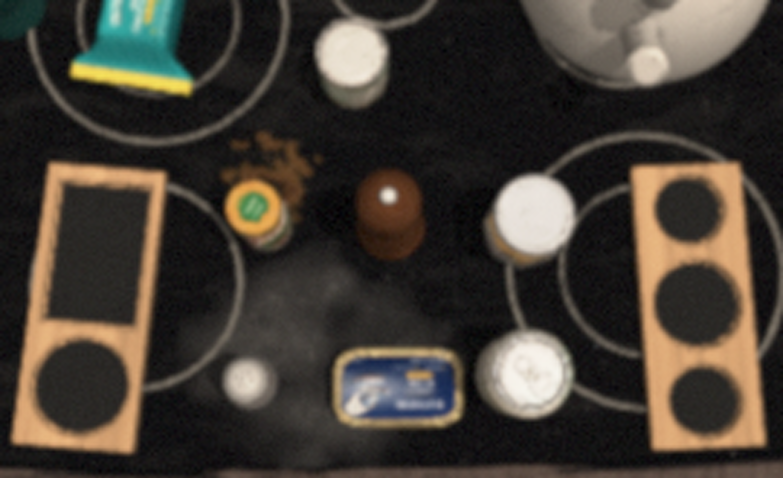

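View pics/sidec.png

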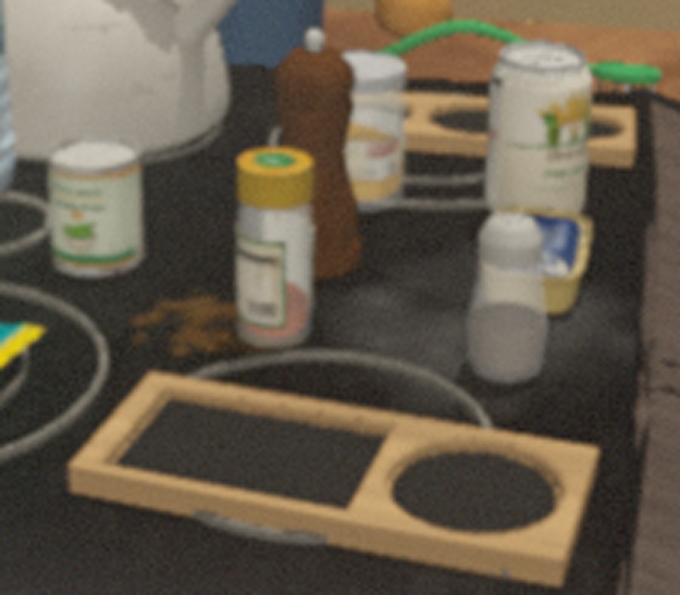

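```bash
cat >h.py <<'E'
import numpy as np,cv2
from scipy.spatial.transform import Rotation as R
from workcell import ctrl
def ray(n,px,z):
    c=ctrl.camera_params(n);f=200/np.tan(np.radians(c["vfov"]/2))
    K=np.array([[f,0,c["cx"]],[0,f,c["cy"]],[0,0,1]])
    u=cv2.undistortPoints(np.array([[px]],float),K,c["distortion"])[0,0]
    d=R.from_rotvec(c["attitude"]).apply([u[0],-u[1],-1]);e=c["eye"]
    return e+d*(z-e[2])/d[2]
T=lambda u,v,z:ray("top",(175+u/2.9-.33,125+v/2.9-.33),z)[:2]
S=lambda u,v,z:ray("side",(235+u/3.4-.35,165+v/3.4-.35),z)[:2]
E
python3 - <<'E'
from h import *
np.set_printoptions(precision=1,suppress=True)
for n,t,s,z in[("salt",(249,376),(511,213),89),("pepper",(389,195),(315,38),147),("spice",(253,205),(275,160),106),("honey",(535,215),(377,66),95),("can",(530,368),(543,55),115),("tin",(352,49),(97,153),72),("fish",(398,387),None,26)]:
    print(n,T(*t,z),s and S(*s,z))
print("fish corners",[T(*p,26) for p in((337,352),(461,350),(460,423),(335,422))])
for c,w in[([(52,163),(166,172),(134,452),(12,442)],[-67,44]),([(632,166),(741,163),(767,443),(652,450)],[-81,0,81])]:
    P=np.array([T(*p,14) for p in c]);print(P)
    d=P[0]+P[1]-P[2]-P[3];d/=np.linalg.norm(d);m=P.mean(0)
    print("c",m,"yaw",np.arctan2(d[1],d[0]),[m+x*d for x in w])
print("wells top",T(705,400,7),T(697,304,7),T(689,211,7),T(82,386,7),T(97,254,7))
for c in[((155,372),(598,450),(565,583),(70,492))]:
    print([S(*p,14) for p in((155,372),(598,450),(563,556),(70,467))])
    print(S(475,492,7))
o=ctrl.get_obs();print(o["t"],R.from_rotvec(o["orientation"]).as_matrix())
E
```

```text
salt [522.9  89.6] [521.9  88.8]
pepper [651.5 -19.5] [651.4 -14.9]
spice [652.5  84.9] [651.9  85.2]
honey [ 643.  -133.2] [ 633.4 -133.6]
can [ 524.5 -122.6] [ 522.3 -120.8]
tin [786.1   8.6] [781.3  12.3]
fish [512.6 -24.6] None
fish corners [array([542. ,  25.2]), array([541.8, -77.1]), array([482.5, -74.8]), array([485.3,  27.3])]
[[706.9 266.8]
 [697.6 170. ]
 [464.  192.8]
 [474.1 292.5]]
c [585.7 230.5] yaw -0.1036428464257965 [array([519. , 237.5]), array([629.4, 226. ])]
[[ 696.7 -229. ]
 [ 697.9 -323.2]
 [ 461.1 -329.7]
 [ 457.2 -233.9]]
c [ 578.2 -279. ] yaw 0.023728613631540437 [array([ 497.3, -280.9]), array([ 578.2, -279. ]), array([ 659.2, -277. ])]
wells top [ 497.1 -282.2] [ 577.7 -280.2] [ 657.9 -277.9] [518.5 238.5] [629.1 228.7]
[array([696.2, 169.7]), array([465.2, 195.9]), array([475.7, 288.5]), array([707. , 269.3])]
[519.9 235. ]
0.1 [[-1.   0.3 -0. ]
 [ 0.3  1.  -0. ]
 [-0.  -0.  -1. ]]
```

Near row: salt, fish tin, can. Next row: spice, mill, honey. The food tin is behind them. I'll take the mill first, which clears space for the spice jar. First I align the tool with the world axes.

```bash
python3 -m inch '[[0,0,0,0,0,-0.2,-1],[0,0,0,0,0,-0.391,-1],[0,0,0,0,0,-0.391,-1]]'; python3 -m inch '[[-0.25,-0.33,0,0,0,0,-1],[-0.5,-0.66,0,0,0,0,-1],[-0.77,-1,0,0,0,0,-1],[-0.77,-1,0,0,0,0,-1]]'
```

```text
t: 0.48
ee_pos: [188.7, 595.5, 222.3]
orientation: [-0.002, -3.141, 0.001]
ft_force: [-0.2, 0.2, -0.3]
width: 87.8
grasp_force: 0.0
t: 0.98
ee_pos: [306.0, 442.9, 222.6]
orientation: [-0.012, -3.141, 0.002]
ft_force: [-0.9, 0.8, -0.5]
width: 87.7
grasp_force: 0.0
```

```bash
for i in 1; do python3 -m inch '[[-0.24,-0.32,0,0,0,0,-1],[-0.58,-0.773,0,0,0,0,-1],[-0.58,-0.773,0,0,0,0,-1]]'; python3 -m inch '[[-0.24,-0.32,0,0,0,0,-1],[-0.58,-0.773,0,0,0,0,-1],[-0.58,-0.773,0,0,0,0,-1]]'; python3 -m inch '[[-0.24,-0.32,0,0,0,0,-1],[-0.58,-0.773,0,0,0,0,-1],[-0.58,-0.773,0,0,0,0,-1]]';  python3 -m inch '[[-0.24,-0.32,0,0,0,0,-1],[-0.58,-0.773,0,0,0,0,-1],[-0.58,-0.773,0,0,0,0,-1],[-0.58,-0.773,0,0,0,0,-1],[-0.58,-0.773,0,0,0,0,-1]]'; done | grep -E "ee_pos|orie"; python3 - <<'E'
from h import *
for n in("top","side"): cv2.imwrite(f"pics/{n}1.png",ctrl.get_image(n)[:,:,::-1])
a=cv2.imread("pics/top1.png")[125:290,175:445];b=cv2.imread("pics/side1.png")[105:305,235:435]
cv2.imwrite("pics/c1.png",np.hstack([cv2.resize(a,(491,300)),cv2.resize(b,(300,300))]))
E
```

```text
ee_pos: [392.3, 328.7, 222.7]
orientation: [0.006, 3.141, 0.0]
ee_pos: [479.9, 212.7, 222.7]
orientation: [0.007, 3.141, 0.0]
ee_pos: [567.2, 96.7, 222.6]
orientation: [0.006, 3.141, 0.0]
ee_pos: [651.3, -16.0, 222.3]
orientation: [0.002, -3.14, -0.001]
```

View pics/c1.png

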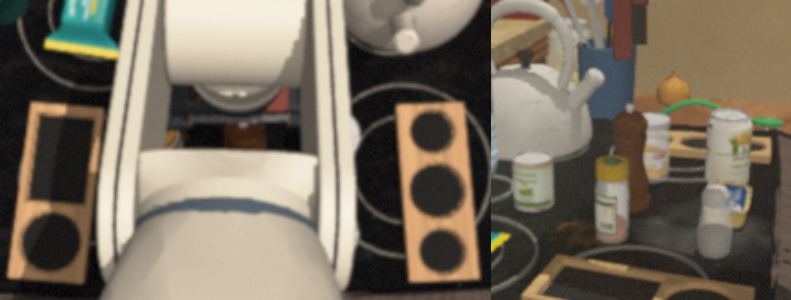

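The gripper, with its red and blue fingers, is right above the mill in the side view. Next: descend, grip, lift a little.

```bash
python3 -m inch '[[0,-0.01,0.25,0,0,0,-1],[0,-0.01,0.5,0,0,0,-1],[0,-0.01,0.775,0,0,0,-1],[0,-0.01,0.775,0,0,0,-1],[0,-0.01,0.775,0,0,0,1],[0,-0.01,0.775,0,0,0,1],[0,-0.01,0.775,0,0,0,1],[0,-0.01,0.775,0,0,0,1],[0,-0.01,0.775,0,0,0,1]]';python3 -m inch '[[0,0,0,0,0,0,1],[0,0,-0.1,0,0,0,1],[0,0,-0.25,0,0,0,1],[0,0,-0.25,0,0,0,1]]'
```

```text
t: 3.95
ee_pos: [652.8, -19.5, 107.1]
orientation: [-0.0, 3.14, -0.0]
ft_force: [-0.9, -0.4, 3.8]
width: 48.0
grasp_force: 30.0
t: 4.45
ee_pos: [653.6, -19.4, 145.8]
orientation: [-0.0, 3.138, -0.0]
ft_force: [0.1, -0.7, -2.0]
width: 47.6
grasp_force: 30.0
```

```bash
python3 -m inch '[[0,0,-0.3,0,0,0,1],[0,0,-0.6,0,0,0,1],[0,0,-0.6,0,0,0,1]]';python3 -m inch '[[0.08,-0.3,0,0,0,0,1],[0.16,-0.6,0,0,0,0,1],[0.25,-0.87,0,0,0,0,1],[0.25,-0.87,0,0,0,0,1]]';python3 -m inch '[[0.08,-0.3,0,0,0,0,1],[0.16,-0.6,0,0,0,0,1],[0.25,-0.87,0,0,0,0,1],[0.25,-0.87,0,0,0,0,1],[0.25,-0.87,0,0,0,0,1]]'
python3 - <<'E'
from h import *
for n in("top","side"): cv2.imwrite(f"pics/{n}2.png",ctrl.get_image(n)[:,:,::-1])
a=cv2.imread("pics/top2.png")[125:290,175:445];b=cv2.imread("pics/side2.png")[85:285,235:435]
cv2.imwrite("pics/c2.png",np.hstack([cv2.resize(a,(400,244)),np.zeros((244,10,3),np.uint8),cv2.resize(b,(244,244))]))
E
```

```text
t: 4.82
ee_pos: [654.4, -19.4, 237.2]
orientation: [-0.0, 3.135, -0.0]
ft_force: [-0.2, 0.6, -1.7]
width: 47.9
grasp_force: 30.0
t: 5.32
ee_pos: [612.9, -152.1, 231.7]
orientation: [-0.005, -3.138, -0.001]
ft_force: [0.6, 0.1, -1.2]
width: 47.6
grasp_force: 30.0
t: 5.95
ee_pos: [577.3, -279.2, 232.7]
orientation: [0.001, -3.14, -0.002]
ft_force: [-0.6, -0.3, -1.2]
width: 47.7
grasp_force: 30.0
```

View pics/c2.png

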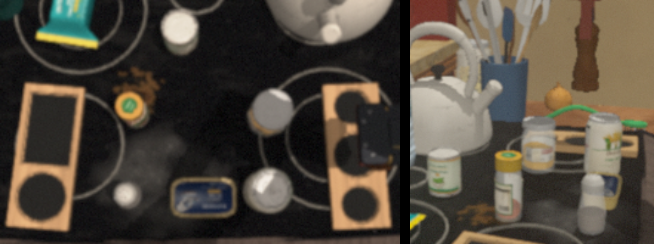

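The mill hangs upright over the seasoning board. Lower it until the force shows contact.

```bash
python3 -m inch '[[-0.01,0,0.3,0,0,0,1],[-0.01,0,0.6,0,0,0,1],[-0.01,0,0.72,0,0,0,1],[-0.01,0,0.75,0,0,0,1],[-0.01,0,0.77,0,0,0,1],[-0.01,0,0.77,0,0,0,1]]'
```

```text
t: 6.8
ee_pos: [579.8, -280.7, 119.7]
orientation: [-0.001, 3.14, -0.002]
ft_force: [0.1, -0.4, -1.3]
width: 47.7
grasp_force: 30.0
```

```bash
python3 -m inch '[[0,0,0.02,0,0,0,1],[0,0,0.037,0,0,0,1],[0,0,0.037,0,0,0,1]]';python3 -m inch '[[0,0,0,0,0,0,-1],[0,0,0,0,0,0,-1],[0,0,0,0,0,0,-1],[0,0,0,0,0,0,-1],[0,0,-0.2,0,0,0,-1],[0,0,-0.6,0,0,0,-1],[0,0,-0.8,0,0,0,-1],[0,0,-0.8,0,0,0,-1]]'
```

```text
t: 7.18
ee_pos: [579.8, -280.8, 114.1]
orientation: [-0.0, 3.14, -0.001]
ft_force: [-1.1, -0.2, 4.0]
width: 47.7
grasp_force: 30.0
t: 8.18
ee_pos: [580.4, -281.1, 235.7]
orientation: [-0.001, 3.137, -0.004]
ft_force: [0.1, 0.1, 0.3]
width: 87.8
grasp_force: 0.0
```

```bash
python3 -m inch '[[-0.05,0.3,0,0,0,0,-1],[-0.11,0.6,0,0,0,0,-1],[-0.161,0.813,0,0,0,0,-1]]'|grep ee_;python3 -m inch '[[-0.05,0.3,0,0,0,0,-1],[-0.11,0.6,0,0,0,0,-1],[-0.161,0.813,0,0,0,0,-1]]'|grep ee_;python3 -m inch '[[-0.05,0.3,0,0,0,0,-1],[-0.11,0.6,0,0,0,0,-1],[-0.161,0.813,0,0,0,0,-1],[-0.161,0.813,0,0,0,0,-1],[-0.161,0.813,0,0,0,0,-1]]'; python3 - <<'E'
from h import *
for n in("top","side"): cv2.imwrite(f"pics/{n}3.png",ctrl.get_image(n)[:,:,::-1])
a=cv2.imread("pics/top3.png")[125:290,175:445];b=cv2.imread("pics/side3.png")[85:285,235:435]
cv2.imwrite("pics/c3.png",np.hstack([cv2.resize(a,(400,244)),np.zeros((244,10,3),np.uint8),cv2.resize(b,(244,244))]))
E
```

```text
ee_pos: [602.2, -156.5, 230.7]
ee_pos: [626.3, -34.5, 230.7]
t: 9.55
ee_pos: [650.4, 84.8, 231.4]
orientation: [0.001, -3.139, 0.001]
ft_force: [-0.1, -0.5, 0.2]
width: 88.1
grasp_force: 0.0
```

View pics/c3.png

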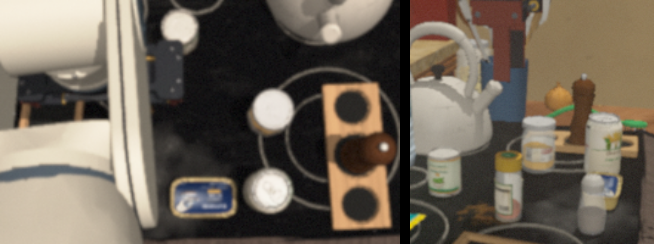

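The mill stands upright in the middle well, and the gripper is above the spice jar. Descend and grip.

```bash
python3 -m inch '[[0,0,0.3,0,0,0,-1],[-0.01,0,0.6,0,0,0,-1],[-0.01,0,0.6,0,0,0,-1]]'|grep ee_;python3 -m inch '[[0,0,0.25,0,0,0,-1],[0,0,0.52,0,0,0,-1],[0,0,0.52,0,0,0,-1],[0,0,0.52,0,0,0,1],[0,0,0.52,0,0,0,1],[0,0,0.52,0,0,0,1],[0,0,0.52,0,0,0,1],[0,0,0.52,0,0,0,1]]';python3 -m inch '[[0,0,0,0,0,0,1],[0,0,-0.1,0,0,0,1],[0,0,-0.5,0,0,0,1],[0,0,-0.9,0,0,0,1],[0,0,-0.9,0,0,0,1]]'
```

```text
ee_pos: [650.1, 84.0, 139.5]
t: 11.02
ee_pos: [652.9, 85.5, 65.1]
orientation: [-0.001, 3.141, -0.0]
ft_force: [-0.4, -0.2, 0.4]
width: 41.4
grasp_force: 3.2
t: 11.65
ee_pos: [656.3, 85.9, 206.5]
orientation: [-0.001, 3.131, 0.002]
ft_force: [-0.1, 0.4, -1.8]
width: 40.8
grasp_force: 30.0
```

```bash
python3 -m inch '[[0,-0.25,0,0,0,0,1],[0,-0.55,0,0,0,0,1],[0,-0.807,0,0,0,0,1]]'|grep ee_;python3 -m inch '[[0,-0.3,0,0,0,0,1],[0,-0.6,0,0,0,0,1],[0,-0.807,0,0,0,0,1]]'|grep ee_;python3 -m inch '[[-0.02,-0.3,0,0,0,0,1],[-0.03,-0.6,0,0,0,0,1],[-0.03,-0.807,0,0,0,0,1],[-0.03,-0.807,0,0,0,0,1],[-0.03,-0.807,0,0,0,0,1]]'
```

```text
ee_pos: [651.8, -36.7, 198.8]
ee_pos: [651.8, -158.4, 198.7]
t: 13.02
ee_pos: [656.8, -276.8, 198.9]
orientation: [0.0, -3.14, -0.002]
ft_force: [-0.1, 0.9, -1.2]
width: 40.9
grasp_force: 30.0
```

```bash
python3 -m inch '[[0,0,0.3,0,0,0,1],[0,0,0.6,0,0,0,1],[0,0,0.75,0,0,0,1],[0,0,0.81,0,0,0,1],[0,0,0.82,0,0,0,1],[0,0,0.82,0,0,0,1]]';python3 -m inch '[[0,0,0.015,0,0,0,1],[0,0,0.03,0,0,0,1],[0,0,0.03,0,0,0,1]]'
```

```text
t: 13.78
ee_pos: [658.5, -278.0, 78.5]
orientation: [-0.001, 3.139, -0.002]
ft_force: [-0.1, -0.1, -1.2]
width: 40.9
grasp_force: 30.0
t: 14.15
ee_pos: [657.3, -277.7, 72.4]
orientation: [0.0, -3.141, -0.0]
ft_force: [0.3, 0.5, -1.0]
width: 41.0
grasp_force: 30.0
```

```bash
python3 -m inch '[[0,0,0.01,0,0,0,1],[0,0,0.01,0,0,0,1],[0,0,0.01,0,0,0,1]]';python3 -m inch '[[0,0,0.007,0,0,0,1],[0,0,0.014,0,0,0,1],[0,0,0.014,0,0,0,1]]'
```

```text
t: 14.52
ee_pos: [657.7, -277.8, 72.0]
orientation: [-0.0, 3.141, -0.0]
ft_force: [-1.7, 0.9, 6.0]
width: 41.2
grasp_force: 30.0
t: 14.9
ee_pos: [658.5, -278.3, 71.8]
orientation: [-0.0, 3.139, -0.002]
ft_force: [-4.0, 0.8, 14.9]
width: 41.1
grasp_force: 30.0
```

```bash
python3 -m inch '[[0,0,0,0,0,0,-1],[0,0,0,0,0,0,-1],[0,0,0,0,0,0,-1],[0,0,0,0,0,0,-1],[0,0,-0.2,0,0,0,-1],[0,0,-0.6,0,0,0,-1],[0,0,-0.9,0,0,0,-1],[0,0,-0.9,0,0,0,-1]]'|grep ee_; python3 -m inch '[[0.1,0.3,0,0,0,0,-1],[0.2,0.6,0,0,0,0,-1],[0.301,0.816,0,0,0,0,-1]]'|grep ee_;python3 -m inch '[[0.1,0.3,0,0,0,0,-1],[0.2,0.6,0,0,0,0,-1],[0.301,0.816,0,0,0,0,-1]]'|grep ee_;python3 -m inch '[[0.1,0.3,0,0,0,0,-1],[0.2,0.6,0,0,0,0,-1],[0.301,0.816,0,0,0,0,-1],[0.301,0.816,0,0,0,0,-1],[0.301,0.816,0,0,0,0,-1]]';python3 - <<'E'
from h import *
for n in("top","side"): cv2.imwrite(f"pics/{n}4.png",ctrl.get_image(n)[:,:,::-1])
a=cv2.imread("pics/top4.png")[125:290,175:445];b=cv2.imread("pics/side4.png")[85:285,235:435]
cv2.imwrite("pics/c4.png",np.hstack([cv2.resize(a,(400,244)),np.zeros((244,10,3),np.uint8),cv2.resize(b,(244,244))]))
E
```

```text
ee_pos: [659.8, -278.7, 208.7]
ee_pos: [610.8, -153.4, 202.2]
ee_pos: [565.6, -31.1, 202.4]
t: 17.27
ee_pos: [521.8, 89.1, 203.2]
orientation: [0.001, -3.141, 0.001]
ft_force: [1.4, -0.7, -0.1]
width: 87.8
grasp_force: 0.0
```

View pics/c4.png

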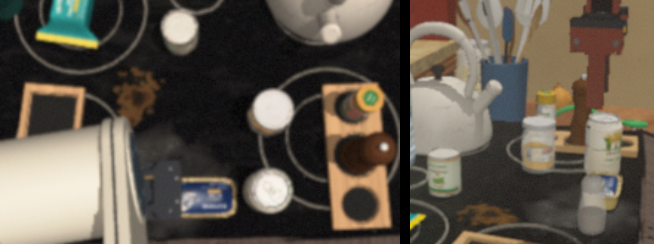

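Spice and mill stand in their wells. The gripper is above the salt shaker and its fingertips will stay above the fish tin (z > 30).

```bash
python3 -m inch '[[0,0,0.3,0,0,0,-1],[0,0,0.6,0,0,0,-1],[0,0,0.6,0,0,0,-1]]'|grep ee_;python3 -m inch '[[0,0,0.25,0,0,0,-1],[0,0,0.52,0,0,0,-1],[0,0,0.52,0,0,0,-1],[0,0,0.52,0,0,0,1],[0,0,0.52,0,0,0,1],[0,0,0.52,0,0,0,1],[0,0,0.52,0,0,0,1],[0,0,0.52,0,0,0,1],[0,0,0.52,0,0,0,1]]';python3 -m inch '[[0,0,-0.1,0,0,0,1],[0,0,-0.5,0,0,0,1],[0,0,-0.93,0,0,0,1],[0,0,-0.93,0,0,0,1]]'
```

```text
ee_pos: [519.7, 88.2, 111.1]
t: 18.88
ee_pos: [522.1, 89.7, 36.0]
orientation: [-0.0, 3.141, 0.0]
ft_force: [-0.5, 1.7, 4.1]
width: 39.2
grasp_force: 29.9
t: 19.38
ee_pos: [524.9, 89.8, 180.6]
orientation: [-0.001, 3.132, 0.002]
ft_force: [0.2, 0.1, -1.5]
width: 38.9
grasp_force: 29.5
```

```bash
python3 -m inch '[[0.02,-0.25,0,0,0,0,1],[0.04,-0.55,0,0,0,0,1],[0.055,-0.825,0,0,0,0,1]]'|grep ee_;python3 -m inch '[[0.02,-0.3,0,0,0,0,1],[0.04,-0.6,0,0,0,0,1],[0.055,-0.825,0,0,0,0,1]]'|grep ee_;python3 -m inch '[[0.02,-0.3,0,0,0,0,1],[0.04,-0.6,0,0,0,0,1],[0.055,-0.825,0,0,0,0,1],[0.055,-0.825,0,0,0,0,1],[0.055,-0.825,0,0,0,0,1]]'
```

```text
ee_pos: [512.5, -35.4, 174.6]
ee_pos: [504.2, -159.5, 174.4]
t: 20.75
ee_pos: [496.4, -280.9, 174.4]
orientation: [-0.0, -3.14, -0.002]
ft_force: [-0.5, -0.9, -0.4]
width: 39.6
grasp_force: 29.5
```

```bash
python3 -m inch '[[0,0,0.3,0,0,0,1],[0,0,0.6,0,0,0,1],[0,0,0.75,0,0,0,1],[0,0,0.82,0,0,0,1],[0,0,0.85,0,0,0,1],[0,0,0.85,0,0,0,1],[0,0,0.85,0,0,0,1]]';python3 -m inch '[[0,0,0.01,0,0,0,1],[0,0,0.023,0,0,0,1],[0,0,0.023,0,0,0,1],[0,0,0.023,0,0,0,1]]'
```

```text
t: 21.62
ee_pos: [497.9, -282.0, 48.7]
orientation: [-0.001, 3.14, -0.001]
ft_force: [0.7, 0.9, -0.9]
width: 39.0
grasp_force: 29.5
t: 22.12
ee_pos: [497.2, -281.8, 44.3]
orientation: [0.0, -3.142, -0.0]
ft_force: [-0.5, -0.1, -0.5]
width: 39.3
grasp_force: 29.5
```

```bash
python3 -m inch '[[0,0,0.01,0,0,0,1],[0,0,0.01,0,0,0,1],[0,0,0.01,0,0,0,1]]'|grep -E "ee|ft";python3 -m inch '[[0,0,0.01,0,0,0,1],[0,0,0.01,0,0,0,1],[0,0,0.01,0,0,0,1]]'|grep -E "ee|ft"
```

```text
ee_pos: [497.4, -281.8, 43.1]
ft_force: [-0.3, 1.1, 3.5]
ee_pos: [497.7, -281.9, 42.9]
ft_force: [-3.7, 3.5, 16.7]
```

```bash
python3 -m inch '[[0,0,0,0,0,0,-1],[0,0,0,0,0,0,-1],[0,0,0,0,0,0,-1],[0,0,0,0,0,0,-1],[0,0,-0.2,0,0,0,-1],[0,0,-0.6,0,0,0,-1],[0,0,-1,0,0,0,-1],[0,0,-1,0,0,0,-1]]'|grep ee_; python3 -m inch '[[-0.2,0.2,0,0,0,0,-1],[-0.45,0.47,0,0,0,0,-1],[-0.7,0.73,0,0,0,0,-1],[-0.957,0.993,0,0,0,0,-1],[-0.957,0.993,0,0,0,0,-1],[-0.957,0.993,0,0,0,0,-1]]';python3 - <<'E'
from h import *
for n in("top","side"): cv2.imwrite(f"pics/{n}5.png",ctrl.get_image(n)[:,:,::-1])
a=cv2.imread("pics/top5.png")[125:290,175:445];b=cv2.imread("pics/side5.png")[85:285,235:435]
cv2.imwrite("pics/c5.png",np.hstack([cv2.resize(a,(400,244)),np.zeros((244,10,3),np.uint8),cv2.resize(b,(244,244))]))
E
```

```text
ee_pos: [500.0, -283.4, 196.2]
t: 24.62
ee_pos: [639.6, -132.8, 189.9]
orientation: [0.001, -3.139, -0.0]
ft_force: [-0.3, -0.1, -0.5]
width: 88.0
grasp_force: 0.0
```

View pics/c5.png

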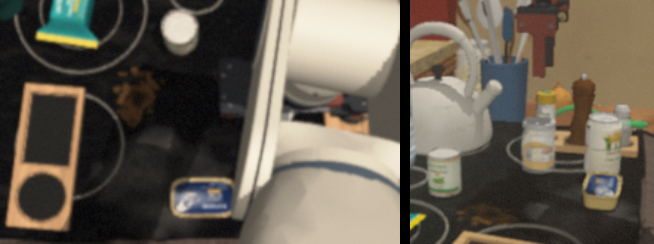

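The salt shaker stands in its well and the gripper is above the honey jar. Descend and grip.

```bash
python3 -m inch '[[0,0,0.3,0,0,0,-1],[0,0,0.6,0,0,0,-1],[0,0,1,0,0,0,-1],[0,0,1,0,0,0,-1],[0,0,1,0,0,0,1],[0,0,1,0,0,0,1],[0,0,1,0,0,0,1],[0,0,1,0,0,0,1],[0,0,1,0,0,0,1]]';python3 -m inch '[[0,0,0,0,0,0,1],[0,0,-0.1,0,0,0,1],[0,0,-0.5,0,0,0,1],[0,0,-0.93,0,0,0,1],[0,0,-0.93,0,0,0,1]]'
```

```text
t: 25.85
ee_pos: [642.4, -133.4, 44.2]
orientation: [-0.001, 3.137, -0.002]
ft_force: [-1.3, -2.4, 8.0]
width: 65.4
grasp_force: 30.0
t: 26.48
ee_pos: [644.2, -133.4, 187.8]
orientation: [-0.001, 3.131, -0.004]
ft_force: [-0.0, 0.2, -2.8]
width: 65.2
grasp_force: 30.0
```

```bash
python3 -m inch '[[0.09,0.25,0,0,0,0,1],[0.18,0.55,0,0,0,0,1],[0.27,0.823,0,0,0,0,1]]'|grep ee_;python3 -m inch '[[0.09,0.3,0,0,0,0,1],[0.18,0.6,0,0,0,0,1],[0.27,0.823,0,0,0,0,1]]'|grep ee_;python3 -m inch '[[0.09,0.3,0,0,0,0,1],[0.18,0.6,0,0,0,0,1],[0.27,0.823,0,0,0,0,1],[0.27,0.823,0,0,0,0,1],[0.27,0.823,0,0,0,0,1]]'
python3 -m inch '[[0,0,0.3,0,0,0,1],[0,0,0.6,0,0,0,1],[0,0,0.75,0,0,0,1],[0,0,0.82,0,0,0,1],[0,0,0.85,0,0,0,1],[0,0,0.85,0,0,0,1],[0,0,0.85,0,0,0,1]]'
python3 - <<'E'
from h import *
for n in("top","side"): cv2.imwrite(f"pics/{n}6.png",ctrl.get_image(n)[:,:,::-1])
a=cv2.imread("pics/top6.png")[125:290,175:445];b=cv2.imread("pics/side6.png")[165:365,225:425]
cv2.imwrite("pics/c6.png",np.hstack([cv2.resize(a,(400,244)),np.zeros((244,10,3),np.uint8),cv2.resize(b,(244,244))]))
E
```

```text
ee_pos: [598.6, -8.0, 180.1]
ee_pos: [558.0, 115.7, 180.1]
t: 27.85
ee_pos: [518.6, 237.1, 180.4]
orientation: [0.001, -3.141, 0.001]
ft_force: [0.4, -0.9, -4.2]
width: 65.4
grasp_force: 30.0
t: 28.72
ee_pos: [519.8, 237.8, 54.3]
orientation: [-0.0, 3.14, 0.001]
ft_force: [-0.6, 0.1, -2.8]
width: 65.6
grasp_force: 30.0
```

View pics/c6.png

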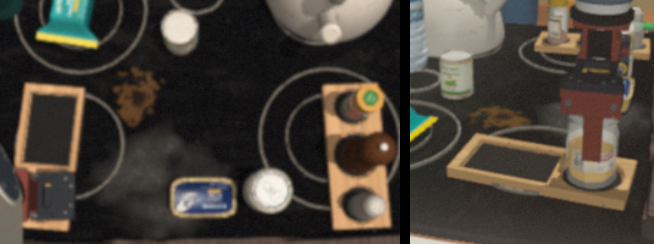

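The honey jar hangs upright, centred just over the round well. Lower it to contact.

```bash
python3 -m inch '[[0,0,0.02,0,0,0,1],[0,0,0.03,0,0,0,1],[0,0,0.03,0,0,0,1]]'|grep -E "ee|ft";python3 -m inch '[[0,0,0.01,0,0,0,1],[0,0,0.015,0,0,0,1],[0,0,0.015,0,0,0,1]]'|grep -E "ee|ft"
```

```text
ee_pos: [519.6, 237.9, 51.0]
ft_force: [-6.6, -2.3, 19.2]
ee_pos: [520.0, 238.0, 50.6]
ft_force: [-10.0, -5.3, 36.6]
```

```bash
python3 -m inch '[[0,0,-0.02,0,0,0,1],[0,0,-0.022,0,0,0,-1],[0,0,-0.022,0,0,0,-1],[0,0,-0.022,0,0,0,-1],[0,0,-0.022,0,0,0,-1],[0,0,-0.2,0,0,0,-1],[0,0,-0.6,0,0,0,-1],[0,0,-1,0,0,0,-1],[0,0,-1,0,0,0,-1]]'|grep ee_; python3 -m inch '[[0.01,-0.3,0,0,0,0,-1],[0.02,-0.6,0,0,0,0,-1],[0.025,-0.875,0,0,0,0,-1],[0.025,-0.875,0,0,0,0,-1],[0.025,-0.875,0,0,0,0,-1]]'|grep ee; python3 -c "
from workcell import ctrl;o=ctrl.get_obs();print(o['qpos'],o['t'],o['width'])"
```

```text
ee_pos: [522.1, 238.8, 201.5]
ee_pos: [515.2, 106.5, 195.9]
[ 1.81068946e-01  3.14570098e-01  1.86923609e+00  3.68045035e-04
  9.58793036e-01 -1.38953783e+00] 31.325 87.52719288131205
```

```bash
python3 -m inch '[[0,-0.2,0,0,0,0.2,-1],[0,-0.4,0,0,0,0.4,-1],[0.01,-0.6,0,0,0,0.6,-1],[0.015,-0.8,0,0,0,0.8,-1],[0.015,-0.875,0,0,0,1,-1],[0.015,-0.875,0,0,0,1,-1]]'|grep -E "ee|ori"; python3 -m inch '[[0,0,0,0,0,0.23,-1],[0,0,0,0,0,0.46,-1],[0,0,0,0,0,0.69,-1],[0,0,0,0,0,0.92,-1],[0,0,0,0,0,1,-1],[0,0,0,0,0,1,-1]]'
python3 - <<'E'
from h import *
for n in("top","side"): cv2.imwrite(f"pics/{n}7.png",ctrl.get_image(n)[:,:,::-1])
a=cv2.imread("pics/top7.png")[125:290,175:445];b=cv2.imread("pics/side7.png")[115:365,225:475]
cv2.imwrite("pics/c7.png",np.hstack([cv2.resize(a,(400,244)),np.zeros((244,10,3),np.uint8),cv2.resize(b,(244,244))]))
E
```

```text
ee_pos: [513.4, -24.5, 196.2]
orientation: [-1.2, -2.903, -0.0]
t: 32.83
ee_pos: [513.3, -23.7, 196.4]
orientation: [-2.215, -2.227, 0.0]
ft_force: [0.5, -0.1, -0.1]
width: 87.8
grasp_force: 0.0
```

View pics/c7.png

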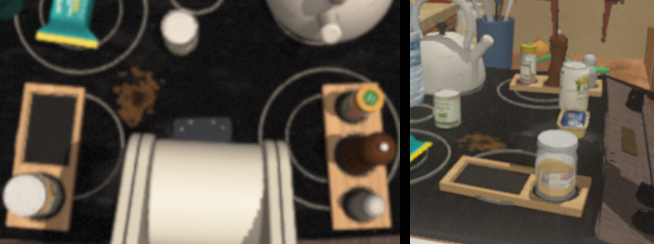

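The honey jar is upright in the round well. The fingers straddle the fish tin across its width, so descend.

```bash
python3 -m inch '[[0,0,0.3,0,0,0,-1],[0,0,0.6,0,0,0,-1],[0,0,0.9,0,0,0,-1],[0,0,0.9,0,0,0,-1],[0,0,0.9,0,0,0,-1]]'|grep ee_;python3 -m inch '[[0,0,0.2,0,0,0,-1],[0,0,0.33,0,0,0,-1],[0,0,0.33,0,0,0,-1],[0,0,0.33,0,0,0,-1]]'
```

```text
ee_pos: [514.1, -24.8, 62.7]
t: 34.05
ee_pos: [514.6, -25.0, 13.8]
orientation: [2.219, 2.221, 0.003]
ft_force: [-0.4, 0.2, 0.9]
width: 87.8
grasp_force: 0.0
```

```bash
python3 -m inch '[[0,0,0.013,0,0,0,-1],[0,0,0.013,0,0,0,1],[0,0,0.013,0,0,0,1],[0,0,0.013,0,0,0,1],[0,0,0.013,0,0,0,1],[0,0,0.013,0,0,0,1]]';python3 -m inch '[[0,0,-0.1,0,0,0,1],[0,0,-0.4,0,0,0,1],[0,0,-0.7,0,0,0,1],[0,0,-1,0,0,0,1],[0,0,-1,0,0,0,1]]'
```

```text
t: 34.8
ee_pos: [513.3, -25.0, 10.2]
orientation: [2.221, 2.222, 0.0]
ft_force: [0.4, 0.1, 1.8]
width: 59.6
grasp_force: 30.0
t: 35.42
ee_pos: [515.5, -25.1, 164.1]
orientation: [2.217, 2.218, 0.008]
ft_force: [0.5, 1.0, -1.2]
width: 59.6
grasp_force: 30.0
```

```bash
python3 -m inch '[[0.3,0.13,0,0,0,0,1],[0.6,0.26,0,0,0,0,1],[0.84,0.387,0,0,0,0,1]]'|grep ee_;python3 -m inch '[[0.3,0.13,0,0,0,0,1],[0.6,0.26,0,0,0,0,1],[0.84,0.387,0,0,0,0,1],[0.84,0.387,0,0,0,0,1]]'|grep ee_;python3 -m inch '[[0,0,0,0,0,-0.23,1],[0,0,0,0,0,-0.46,1],[0,0,0,0,0,-0.69,1],[0,0,0,0,0,-0.934,1],[0,0,0,0,0,-0.934,1]]'|grep ee_;python3 -m inch '[[0,0,0,0,0,-0.23,1],[0,0,0,0,0,-0.46,1],[0,0,0,0,0,-0.69,1],[0,0,0,0,0,-0.934,1],[0,0,0,0,0,-0.934,1],[0,0,0,0,0,-0.934,1]]'
python3 - <<'E'
from h import *
for n in("top","side"): cv2.imwrite(f"pics/{n}8.png",ctrl.get_image(n)[:,:,::-1])
a=cv2.imread("pics/top8.png")[125:290,175:445];b=cv2.imread("pics/side8.png")[115:365,225:475]
cv2.imwrite("pics/c8.png",np.hstack([cv2.resize(a,(400,244)),np.zeros((244,10,3),np.uint8),cv2.resize(b,(244,244))]))
o=ctrl.get_obs();print(R.from_rotvec(o["orientation"]).as_matrix().round(3)[:,:2])
E
```

```text
ee_pos: [570.7, 102.5, 159.1]
ee_pos: [629.2, 229.3, 158.6]
ee_pos: [628.1, 225.8, 159.1]
t: 37.67
ee_pos: [628.9, 226.7, 159.9]
orientation: [-0.171, -3.136, 0.0]
ft_force: [0.6, 0.0, -0.5]
width: 59.4
grasp_force: 30.0
[[-0.994  0.107]
 [ 0.107  0.994]
 [ 0.    -0.   ]]
```

View pics/c8.png

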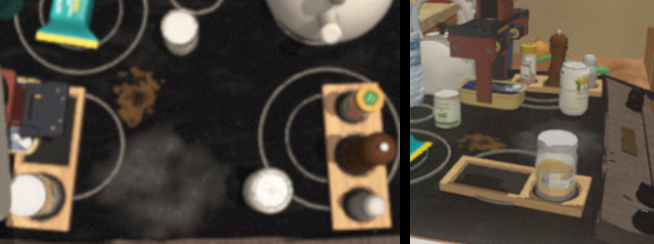

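The fish tin hangs level, aligned with the board. Lower it.

```bash
python3 -m inch '[[0,0,0.3,0,0,0,1],[0,0,0.6,0,0,0,1],[0,0,0.75,0,0,0,1],[0,0,0.85,0,0,0,1],[0,0,0.88,0,0,0,1],[0,0,0.88,0,0,0,1],[0,0,0.88,0,0,0,1]]'|grep -E "ee|ft"
python3 - <<'E'
from h import *
for n in("top","side"): cv2.imwrite(f"pics/{n}9.png",ctrl.get_image(n)[:,:,::-1])
b=cv2.imread("pics/side9.png")[190:340,235:435]
cv2.imwrite("pics/c9.png",cv2.resize(b,(600,450)))
E
```

```text
ee_pos: [630.1, 227.4, 29.4]
ft_force: [0.5, 0.2, -0.7]
```

View pics/c9.png

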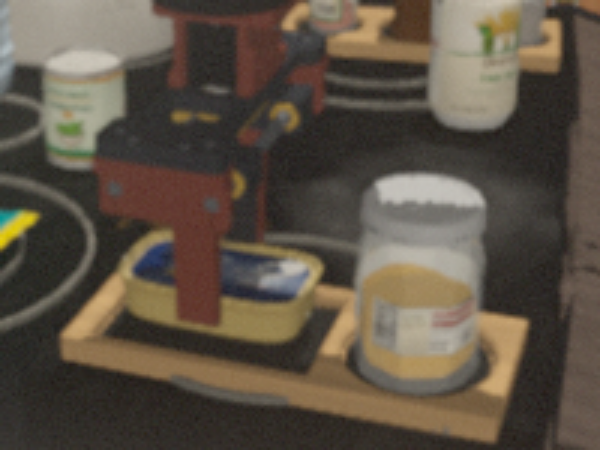

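The tin is over the oblong well and centred lengthwise. Lower the rest.

```bash
python3 -m inch '[[0,0,0.03,0,0,0,1],[0,0,0.06,0,0,0,1],[0,0,0.067,0,0,0,1],[0,0,0.067,0,0,0,1],[0,0,0.067,0,0,0,1]]'|grep -E "ee|ft";python3 -m inch '[[0,0,0.01,0,0,0,1],[0,0,0.01,0,0,0,1],[0,0,0.01,0,0,0,1]]'|grep -E "ee|ft"
```

```text
ee_pos: [629.3, 227.1, 18.1]
ft_force: [-0.1, 1.2, -2.5]
ee_pos: [629.5, 227.2, 17.2]
ft_force: [-2.2, -0.5, 6.1]
```

```bash
python3 -m inch '[[0,0,0,0,0,0,-1],[0,0,0,0,0,0,-1],[0,0,0,0,0,0,-1],[0,0,0,0,0,0,-1],[0,0,-0.2,0,0,0,-1],[0,0,-0.6,0,0,0,-1],[0,0,-1,0,0,0,-1],[0,0,-1,0,0,0,-1]]'|grep ee_;python3 -m inch '[[0,0,-0.4,0,0,0,-1],[0.3,0,-0.6,0,0,0,-1],[0.6,0.2,-0.6,0,0,0,-1],[0.9,0.6,-0.6,0,0,0,-1],[0.9,0.9,-0.6,0,0,0,-1],[0.9,0.9,-0.6,0,0,0,-1]]'|grep ee_;python3 -m inch '[[0.3,0.3,0,0,0,0,-1],[0.6,0.6,0,0,0,0,-1],[0.9,0.9,0,0,0,0,-1],[0.9,0.9,0,0,0,0,-1]]'
python3 - <<'E'
from h import *
for n in("top","side"): cv2.imwrite(f"pics/{n}10.png",ctrl.get_image(n)[:,:,::-1])
a=cv2.imread("pics/top10.png")[125:290,175:445];b=cv2.imread("pics/side10.png")[165:340,235:435]
cv2.imwrite("pics/c10.png",np.vstack([cv2.resize(a,(540,330)),cv2.resize(b,(308,270))[:, :].copy() if 0 else np.hstack([cv2.resize(b,(308,270)),np.zeros((270,232,3),np.uint8)])]))
E
```

```text
ee_pos: [632.6, 228.3, 172.5]
ee_pos: [507.7, 378.3, 255.4]
t: 42.0
ee_pos: [386.2, 524.9, 255.3]
orientation: [-0.156, -3.136, 0.002]
ft_force: [-1.6, -0.3, 0.5]
width: 87.6
grasp_force: 0.0
```

View pics/c10.png

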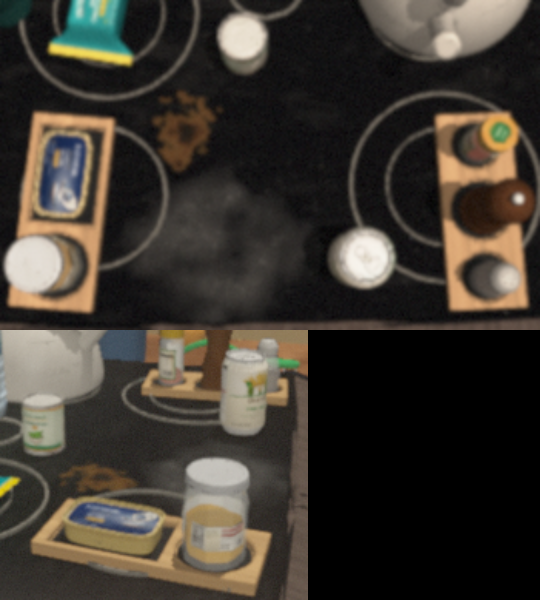

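All five look seated and upright. A quick numeric check before handing in.

```bash
python3 - <<'E'
from h import *
for n,u,v,z,t in[("fish",63,174,33,(629.5,227)),("honey",33,264,102,(519,237)),("spice",500,132,113,(658.5,-277.5)),("mill",517,198,154,(578,-279.5)),("salt",508,276,96,(497,-281.5))]:
    print(n,(ray("top",(175+u/2-.25,125+v/2-.25),z)[:2]-t).round(1))
E
```

```text
fish [-2.4 -0.6]
honey [1.3 1.2]
spice [-2.5 -0.2]
mill [0.6 0.9]
salt [ 0.5 -0.3]
```

```bash
python3 -c "
from workcell import ctrl;print(ctrl.close_job())"
```

```text
the job is handed in; nothing more can be done
None
```

I handed the job in after about 42 s of the 123 s: all five things stand upright in their wells, within about 3 mm of centre by the last picture, and I did not disturb the drink can or food tin; no verdict was shown.

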